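# Clear the studio table: spools, paint jars and the empty thread cone to their places

### The job

Tidy the sewing table: stand the two thread spools upright in the shallow wooden tray, one in each bay, stand the two paint jars in the grey block, one fully down in each round recess, and put the empty thread cone, wide end down, over the steel taper of the cone stand until it sits fully home on the wooden base. Never tip the paint jars over, and leave the brush pot and the rolled tape measure where they are.

Things in the scene. Friction and masses are not known exactly. Their poses are not given: they have to be found in the camera images.
- spool_a_mid (a point): upright wooden thread spool, a plain cylinder 36 mm in diameter and 56 mm tall with pale wooden ends and wound thread between, 50 g; loose, the two spools are alike. The point is at its centre, 28 mm above its underside, z up
- spool_b_mid (a point): upright wooden thread spool, a plain cylinder 36 mm in diameter and 56 mm tall with pale wooden ends and wound thread between, 50 g; loose, the two spools are alike. The point is at its centre, 28 mm above its underside, z up
- jar_a_mid (a point): upright round paint jar, 44 mm in diameter up to 46 mm, then a white cap 37 mm across; 66 mm tall in all, 120 g; loose, the two jars are alike. The point is at its centre, 33 mm above its underside, z up
- jar_b_mid (a point): upright round paint jar, 44 mm in diameter up to 46 mm, then a white cap 37 mm across; 66 mm tall in all, 120 g; loose, the two jars are alike. The point is at its centre, 33 mm above its underside, z up
- cone_mid (a point): empty cardboard thread cone standing wide end down, loose, 45 g, 100 mm tall, hollow and open at both ends, wall 3.5 mm: outside diameter 64 mm at the underside, tapering to 34 mm at 65 mm up, then a straight neck of 34 mm diameter from 65 to 100 mm up, which is the place to grip. The point is on its axis half-way up, 50 mm above its underside, z up
- tray: fixed shallow wooden tray for spools, 92 mm (its x) by 160 mm (its y) and 14 mm high, walls and floor 5 mm thick, one divider 5 mm thick across the middle: two bays, each 82 by 72 mm inside, centred at y = +39 mm and y = -39 mm of the tray. Origin: centre of its underside, z up
- block: fixed grey plastic block for jars, 88 mm (its x) by 160 mm (its y) and 14 mm high, with two round recesses in its top, centred at y = +37 mm and y = -37 mm of the block, each 61 mm in diameter and 10 mm deep: their floor is 4 mm above the table. Origin: centre of its underside, z up
- stand: fixed cone stand: a round dark wooden base 96 mm in diameter and 10 mm high, with a steel taper upright in its middle, 50 mm in diameter at the base, narrowing evenly to 21 mm at 80 mm and to a 14 mm tip at 88 mm above the table. The cone fits over it with about 3 mm to spare all round and rests on the base. Origin: centre of the underside, z up
- pot_mid (a point): bystander: brush pot, terracotta, 80 mm in diameter and 88 mm tall, its brushes up to 190 mm. The point is on its axis 45 mm up
- tape_mid (a point): bystander: rolled tape measure lying flat, 52 mm in diameter and 20 mm tall. The point is at its centre, 10 mm up
There are look-alikes about, which are no part of the job. What is shaped like the part that bears spool_a_mid but orange or purple is not meant.

How it is judged:
At the end, for the whole second after the job is handed in: Spools upright (0.1 rad) on the tray floor, one per bay; jars upright (0.1 rad) on the recess floors (4 mm), one per recess, within 12 mm of its centre; cone upright (0.08 rad), within 7 mm of the stand's axis, underside within 4 mm of the base's top; all at rest (((x of spool_a_mid in the frame of tray between -0.03 and 0.03 m and y of spool_a_mid in the frame of tray between 0.012 and 0.07 m and x of spool_b_mid in the frame of tray between -0.03 and 0.03 m and y of spool_b_mid in the frame of tray between -0.07 and -0.012 m) or (x of spool_a_mid in the frame of tray between -0.03 and 0.03 m and y of spool_a_mid in the frame of tray between -0.07 and -0.012 m and x of spool_b_mid in the frame of tray between -0.03 and 0.03 m and y of spool_b_mid in the frame of tray between 0.012 and 0.07 m)) and z of spool_a_mid in the frame of tray between 0.029 and 0.037 m and angle between each of spool_a_mid, spool_b_mid, jar_a_mid, jar_b_mid's own z axis and vertical below 0.1 rad and linear speed of each of spool_a, spool_b, jar_a, jar_b, cone below 0.02 m/s and angular speed of each of spool_a, spool_b, jar_a, jar_b, cone below 0.3 rad/s and z of spool_b_mid in the frame of tray between 0.029 and 0.037 m and ((x of jar_a_mid in the frame of block between -0.012 and 0.012 m and y of jar_a_mid in the frame of block between 0.025 and 0.049 m and x of jar_b_mid in the frame of block between -0.012 and 0.012 m and y of jar_b_mid in the frame of block between -0.049 and -0.025 m) or (x of jar_a_mid in the frame of block between -0.012 and 0.012 m and y of jar_a_mid in the frame of block between -0.049 and -0.025 m and x of jar_b_mid in the frame of block between -0.012 and 0.012 m and y of jar_b_mid in the frame of block between 0.025 and 0.049 m)) and z of jar_a_mid in the frame of block between 0.033 and 0.041 m and z of jar_b_mid in the frame of block between 0.033 and 0.041 m and horizontal distance between cone_mid and stand below 0.007 m and z of cone_mid in the frame of stand between 0.056 and 0.064 m and angle between cone_mid's own z axis and vertical below 0.08 rad); the robot touches nothing.
It fails at once if a paint jar is tipped over (more than 0.7 rad) (angle between any of jar_a_mid, jar_b_mid's own z axis and vertical above 0.7 rad).
It fails at once if the brush pot or the tape measure is moved more than 30 mm (distance of any of pot_mid, tape_mid from where it was at the start of the episode above 0.03 m).
It also fails if it takes over 141 s, if anything falls off the work surface, if the arm or the gripper's body presses on something with over 40 N, if the wrist force passes 120 N, or if a joint passes its speed limit or range.

### The arm

A 6-joint arm with a two-finger parallel gripper is mounted at the origin on the work surface. World frame = base frame: x ahead of the robot, y to its left, z up, the work surface at z = 0. Lengths are in m, angles in rad, forces in N, time in s.
With the tool pointing down it reaches from about 0.3 to 0.875 m from the base axis. Payload 4.2 kg.
Tool frame: the origin (TCP) lies at the very end of the fingers, on their centre line; the grasp point (between the pads) lies ctrl.grip_depth behind it (ctrl.grip_depth is the distance from the TCP to the grasp point, in m); z points along the fingers, x is the direction in which the jaws open and shut, and the axes are right-handed (so a half turn about z gives the same grasp; the last joint's range is limited). The gripper opens to 85 mm and grips with 20 to 120 N. Pads are 22 mm wide; open, the fingers measure 114 mm over their backs; the gripper's body (76 mm by 85 mm) begins 54 mm behind the grasp point. The pads swing forward as they close: fully open they stand 13 mm farther back than shut.
Start: joints at [-1.261, 0.32, 1.565, -0, 1.257, -0.02], TCP at [0.186, -0.544, 0.231] pointing down, gripper open.
Joint ranges: [-3.11, 3.11], [-0.84, 2.01], [0.21, 2.61], [-1.34, 4.49], [0.05, 2.63], [-2.56, 2.56]. Speed limits (rad/s): [2.57, 2.57, 3.14, 3.14, 3.14, 3.14].

### API

Orientations are given as a unit quaternion [x, y, z, w].
In Python, from rig import ctrl gives the robot as it stands.
- The arm moves only by the tool arm_command, never from a script. Its arguments are lists of equal length, an entry for each row: "gripper": the opening, from 0 (shut) to 1 (fully open); "offset": the shift along the tool's x, y, z in mm, a list of three; "turn": the turn, a rotation vector about the tool's x, y, z in degrees, a list of three. A call has 1 to 5 rows; each row is the pose to reach, as a shift and turn from the pose measured when the call began, along the tool's axes at that moment; what a row does not reach only later rows make up. A row lasts 1/12 s, in which the tool goes at most 41.7 mm and 7.16 degrees, less where a joint would pass 70% of its speed; a pose out of reach is approached as far as the arm can. A call with a gripper value outside its range is refused whole. The fingers move at their own pace and stop on an object; "squeeze" is the grip in N (left out, the last holds). Time passes only in rows, so rows that repeat a pose let the fingers close. It gives the time, the measured TCP pose, the force and the opening at its end, in the units of the state.
- ctrl.observe(): the state, without advancing time (a new reading comes with each control period).
- ctrl.get_image(name): name is "scene" or "top"; returns a dict with "img" (420x560x3 uint8, red, green, blue), "range_z" (420x560 float32, m along the optical axis (not along the pixel's ray), 0 where there is no reading), "K" (3x3 intrinsics, pixels), "cam_to_world" (4x4, takes a point from camera to world coordinates). Camera axes: x right, y up, looking along -z (the intrinsics and any distortion apply to the point x, -y, -z); pixel columns grow to the right and rows downward; lengths in m; the calibration is good to about 2 mm. A picture is of the moment at which its call begins.
- ctrl.close_job(): hands the job in, once; it reports no verdict.
Trained networks look in a picture, given as the dict that the camera call returned (one of the last four; its "shot" number tells which), for a name from the list of things; names that differ only in an ending like _2 or _b are one class to them, and where a whole thing is asked for, a point or a joint stands for the part that bears it (a point fixed in the world has none). Each returns a list of dicts, best first, with "conf" (0 to 1); they miss things now and then, are a little off and sometimes report something else, mostly with a low value. They report only what shows in the picture. A call takes as long as a camera call. They do not tell look-alikes from the thing itself.
- ctrl.boxes_of(picture, name): "bbox" ([left, top, width, height] in pixels, round what is visible of it).
The state is a dict: "clock": time; "joints": joint angles; "qd": joint speeds; "tau": joint torques, N m; "eef_pos": TCP position; "eef_rot": TCP orientation; "wrist_force": force on the tool from outside, world axes, zero at the start; "wrist_torque": the same for the moment, N m; "finger_gap": opening from 0.0 (shut) to 1.0 (fully open).
Only numpy, scipy, OpenCV 4.12 (cv2) and the standard library are available. Lean on these libraries where they do the work, as an engineer would, in place of code of your own. Each camera call takes 0.05 s, during which the arm holds its last target. There are 200 camera calls.

## Working session

There is one attempt and no reset: what is moved stays moved. The work goes in short steps, Python scripts to look and compute and a tool call to move; the robot and the scene stay as the last step left them, time stands still between calls to the robot, and variables do not carry over. Pictures are saved under pics/ and viewed, about 12 in all and at most 16, crops included, and the job is handed in when it is done.

Besides the shell and the picture viewer there is one more tool, called after "Emit:" as name(argument=value, ...) on one line, values as JSON. arm_command: Moves the arm, as the interface text tells. Its arguments: {"type":"object","properties":{"gripper":{"type":"array","items":{"type":"number"}},"offset":{"type":"array","items":{"type":"array","items":{"type":"number"}}},"turn":{"type":"array","items":{"type":"array","items":{"type":"number"}}},"squeeze":{"type":"number"}},"required":["gripper","offset","turn"]}

```bash
ls; mkdir -p pics
python3 - <<'E'
from rig import ctrl
import cv2
print(ctrl.observe(), ctrl.grip_depth)
for n in ("top","scene"):
    p=ctrl.get_image(n)
    cv2.imwrite(f"pics/{n}0.png",p["img"][:,:,::-1])
    print(n,p["K"].tolist(),p["cam_to_world"].round(3).tolist())
    for o in ("spool_a_mid","jar_a_mid","cone_mid","tray","block","stand","pot_mid","tape_mid"):
        print(o,[(b["bbox"],round(b["conf"],2)) for b in ctrl.boxes_of(p,o)])
E
```

```text
pics
{'clock': 0.0, 'joints': array([-1.26098873e+00,  3.20274410e-01,  1.56567522e+00, -2.67455440e-05,
        1.25741552e+00, -1.99988404e-02]), 'qd': array([ 1.31763692e-03, -2.33017354e-04,  5.69400735e-05,  1.35835375e-03,
       -2.03070580e-03, -3.92668797e-04]), 'tau': array([-2.04785851e-03, -4.15531397e+01, -2.34163642e+01, -2.03946556e-06,
        8.36580206e-03,  2.40667407e-05]), 'eef_pos': array([ 0.18606574, -0.54355211,  0.23049379]), 'eef_rot': array([ 8.13592859e-01, -5.81434324e-01, -7.18196461e-04, -5.19418601e-04]), 'wrist_force': array([-0.73020709,  0.14702367,  0.1186143 ]), 'wrist_torque': array([ 0.05735781,  0.00270783, -0.00396407]), 'finger_gap': 0.9990562155630399} 0.0187
top [[471.4358877433797, 0.0, 278.9458575596085], [0.0, 471.4358877433797, 214.97795161293692], [0.0, 0.0, 1.0]] [[0.005, 0.998, -0.055, 0.453], [-1.0, 0.004, -0.02, 0.005], [-0.02, 0.055, 0.998, 1.157], [0.0, 0.0, 0.0, 1.0]]
spool_a_mid [([128.2, 281.9, 24.9, 22.5], 0.66), ([160.8, 276.1, 26.4, 16.6], 0.56), ([161.0, 311.1, 19.1, 20.3], 0.55)]
jar_a_mid [([337.0, 232.5, 24.7, 20.2], 0
[... 415 characters left out ...]
7143, 211.65595219217417], [0.0, 0.0, 1.0]] [[-0.718, -0.563, 0.409, 0.92], [0.696, -0.578, 0.427, 0.427], [-0.004, 0.591, 0.807, 0.812], [0.0, 0.0, 0.0, 1.0]]
spool_a_mid [([430.6, 238.8, 21.5, 26.9], 0.93), ([421.6, 208.2, 19.7, 21.5], 0.92), ([393.5, 220.1, 23.8, 26.0], 0.75), ([248.6, 150.3, 18.1, 27.6], 0.29)]
jar_a_mid [([249.8, 147.6, 15.0, 28.3], 0.84)]
cone_mid [([337.4, 202.9, 29.3, 43.1], 0.95), ([237.8, 105.2, 19.5, 23.7], 0.58)]
tray [([211.3, 200.6, 67.5, 61.0], 0.66)]
block [([316.5, 260.3, 76.9, 84.0], 0.56), ([396.6, 220.3, 21.7, 26.4], 0.22)]
stand [([170.5, 135.1, 39.0, 36.3], 0.62)]
pot_mid [([108.1, 158.4, 59.1, 81.7], 0.61)]
tape_mid [([258.4, 310.2, 25.5, 27.0], 0.66)]
```

Run:
```python
import cv2
a=cv2.imread("pics/top0.png");b=cv2.imread("pics/scene0.png")
cv2.imwrite("pics/top0c.png",cv2.resize(a[40:350,90:460],None,fx=2.15,fy=1.9,interpolation=cv2.INTER_CUBIC) if 0 else cv2.resize(a[50:345,90:470],None,fx=2,fy=2,interpolation=cv2.INTER_CUBIC))
cv2.imwrite("pics/scene0c.png",cv2.resize(b[80:360,90:480],None,fx=2,fy=2,interpolation=cv2.INTER_CUBIC))
```

```text
(no output)
```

View pics/top0c.png

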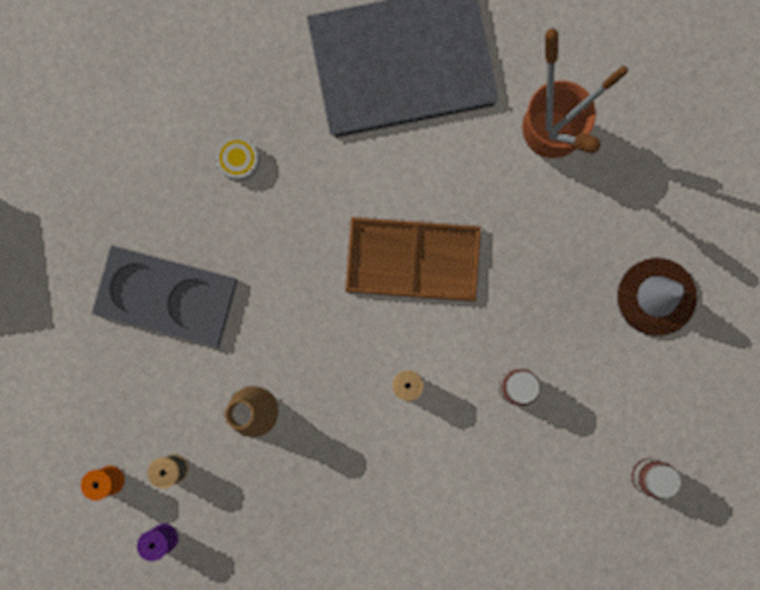

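View pics/scene0c.png

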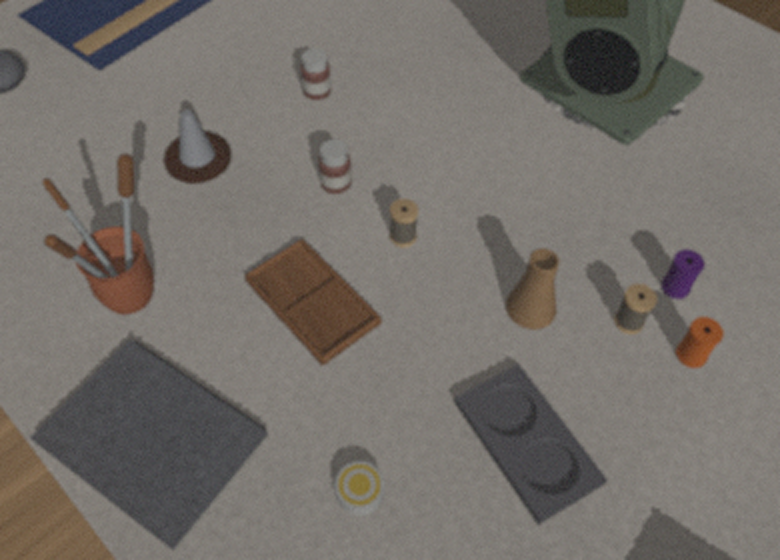

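The top view (crop scale 2, offset 90,50) shows the real spools at crop (408,386) and (165,471), with orange and purple look-alikes at (97,485) and (153,544). The jars are at (521,387) and (661,481), and the cone at (250,410). The tray is at (414,259), the block at (166,297) and the stand at (657,297). The pot and tape are out of the way. Next I'll measure from the depth image.

```bash
cat > h.py <<'E'
import numpy as np, cv2
from rig import ctrl
def cloud(p):
    K,T,d=p["K"],p["cam_to_world"],p["range_z"]
    v,u=np.mgrid[:d.shape[0],:d.shape[1]]
    P=np.stack([(u-K[0,2])/K[0,0]*d,-(v-K[1,2])/K[1,1]*d,-d],-1)@T[:3,:3].T+T[:3,3]
    P[d==0]=np.nan; return P
def pix(p,u,v,z):
    K,T=p["K"],p["cam_to_world"]
    r=T[:3,:3]@np.array([(u-K[0,2])/K[0,0],-(v-K[1,2])/K[1,1],-1]); o=T[:3,3]
    return o+r*(z-o[2])/r[2]
def circ(Q):
    # centre of the enclosing circle of xy points
    (c,r)=cv2.minEnclosingCircle((Q[:,:2]*1000).astype(np.float32)); return np.round(c,1),round(r,1)
def sel(P,c,r,z0,z1):
    Q=P.reshape(-1,3); return Q[(np.hypot(*(Q[:,:2]-c).T)<r)&(Q[:,2]>z0)&(Q[:,2]<z1)]
E
python3 - <<'E'
from h import *
p=ctrl.get_image("top");q=ctrl.get_image("scene");P=cloud(p);S=cloud(q)
print("table z", np.nanmedian(P[150:200,220:250,2]))
G={"spA":(294,243,.056),"spB":(172.5,285.5,.056),"orange":(138,292,.056),"purple":(166,322,.056),"jarA":(350.5,243.5,.066),"jarB":(420.5,290.5,.066),"cone":(209,256,.1),"stand":(418,197,.05),"tray":(297,179,.014),"block":(172.5,198.5,.014),"pot":(370,110,.088),"tape":(208.5,129,.02)}
for n,(u,v,z) in G.items():
    c=pix(p,u,v,z)
    A=sel(P,c[:2],.05,z-.008,z+.006);B=sel(S,c[:2],.05,z-.008,z+.006)
    r=[n,(c[:2]*1000).round(1),round(np.linalg.norm(c[:2]),3)]
    for X in (A,B):
        r.append((len(X),(np.median(X,0)*1000).round(1),circ(X)) if len(X)>3 else len(X))
    print(*r)
for n in("tray","block"):
    u,v,z=G[n];c=pix(p,u,v,z)[:2]
    for nm,C in(("top",P),("scene",S)):
        X=sel(C,c,.11,.009,.02); print(n,nm,cv2.minAreaRect((X[:,:2]*1000).astype(np.float32)),len(X))
for nm,C in(("top",P),("scene",S)):
    c=pix(p,418,197,.01)[:2]
    X=sel(C,c,.06,.005,.02);print("standbase",nm,circ(X),len(X)); X=sel(C,c,.06,.06,.1);print("tip",nm,X.mean(0)*1000,len(X))
E
```

```text
table z -0.0014869345289695302
spA [448.6  -8.1] 0.449 (185, array([450.9,  -5.8,  54.8]), (array([451.3,  -5.8]), 17.9)) (144, array([452.5,  -6.7,  56.1]), (array([451.8,  -8.3]), 19.5))
spB [348.4 274.6] 0.444 (197, array([348.9, 278.5,  54.8]), (array([348.1, 279.1]), 18.4)) (181, array([349.6, 277.2,  56. ]), (array([347.5, 277. ]), 19.4))
orange [332.8 355.1] 0.487 (200, array([334.3, 357.5,  54.9]), (array([334.1, 357.9]), 18.4)) (202, array([335.2, 355.2,  56.2]), (array([333.5, 354.8]), 19.0))
purple [264.1 288.3] 0.391 (197, array([263.8, 290.6,  54.6]), (array([263.9, 290.6]), 18.0)) (168, array([266.2, 288.4,  56. ]), (array([264.1, 287.1]), 19.2))
jarA [ 448.1 -138.1] 0.469 (200, array([ 449.3, -139.1,   64.2]), (array([ 450. , -138.8]), 18.2)) (131, array([ 451.8, -139.5,   65.9]), (array([ 450.1, -140.7]), 20.0))
jarB [ 341.7 -297.1] 0.453 (214, array([ 342.7, -298.7,   64.6]), (array([ 342. , -299.4]), 18.8)) (104, array([ 344.8, -298.6,   66.1]), (array([ 342.6, -301.1]), 19.9))
cone [418.8 182.7] 0.457 (79, array([418.7, 184.9,  99. ]), (array([418.1, 183.3]), 16.9)
[... 868 characters left out ...]
5, 201.7]), 26.1))
tray top ((605.7786865234375, -12.233940124511719), (159.72439575195312, 92.21443939208984), 85.71551513671875) 463
tray scene ((606.4549560546875, -15.15203857421875), (161.2371063232422, 91.60043334960938), 86.08892059326172) 505
block top ((559.0452270507812, 292.597412109375), (161.00062561035156, 87.86009979248047), 75.36412811279297) 1323
block scene ((558.6106567382812, 289.60345458984375), (160.46759033203125, 90.17776489257812), 75.52848052978516) 1768
standbase top (array([ 555.6, -307.3]), 52.7) 880
tip top [ 558.97127079 -305.6494207    76.76381225] 124
standbase scene (array([ 561.1, -313.1]), 50.3) 473
tip scene [ 563.37448447 -306.35600011   75.96670569] 102
```

Emit:
arm_command(gripper=[1, 1, 1, 1, 1], offset=[[-18, -23, 0], [-36, -45, 0], [-54, -68, 0], [-72, -91, 0], [-90, -113, 0]], turn=[[0, 0, -7.1], [0, 0, -14.2], [0, 0, -21.3], [0, 0, -28.4], [0, 0, -35.5]], squeeze=40)

```text
clock: 1.42
eef_pos: [0.2645, -0.4211, 0.2314]
eef_rot: [0.953, -0.303, 0.0, 0.0]
wrist_force: [0.1, -1.0, -0.8]
finger_gap: 0.996
```

Emit:
arm_command(gripper=[1, 1, 1, 1, 1], offset=[[-2, -29, 0], [-3, -58, 0], [-5, -87, 0], [-6, -116, 0], [-8, -145, 0]], turn=[[0, 0, -7.1], [0, 0, -14.2], [0, 0, -21.3], [0, 0, -28.4], [0, 0, -35.5]])

```text
clock: 1.83
eef_pos: [0.3424, -0.2969, 0.2316]
eef_rot: [1.0, 0.005, 0.0, 0.0]
wrist_force: [1.0, -0.5, 0.3]
finger_gap: 1.0
```

Emit:
arm_command(gripper=[1, 1, 1, 1, 1], offset=[[0, 3, 40], [0, 3, 80], [0, 3, 120], [0, 3, 160], [0, 3, 190]], turn=[[0, 0, -0.6], [0, 0, -0.6], [0, 0, -0.6], [0, 0, -0.6], [0, 0, -0.6]])

```text
clock: 2.25
eef_pos: [0.3418, -0.2991, 0.0393]
eef_rot: [1.0, 0.01, -0.0, -0.0]
wrist_force: [-0.4, -0.8, -0.1]
finger_gap: 0.995
```

Emit:
arm_command(gripper=[1, 1, 0, 0, 0], offset=[[0, 0, 20], [0, 0, 30], [0, 0, 30], [0, 0, 30], [0, 0, 30]], turn=[[0, 0, 0], [0, 0, 0], [0, 0, 0], [0, 0, 0], [0, 0, 0]])

```text
clock: 2.67
eef_pos: [0.3425, -0.2997, 0.0101]
eef_rot: [1.0, 0.01, 0.0, 0.0]
wrist_force: [-0.2, -0.4, 1.0]
finger_gap: 0.605
```

Emit:
arm_command(gripper=[0, 0, 0, 0, 0], offset=[[0, 0, 0], [0, 0, 0], [0, 0, 0], [0, 0, 0], [0, 0, 0]], turn=[[0, 0, 0], [0, 0, 0], [0, 0, 0], [0, 0, 0], [0, 0, 0]])

```text
clock: 3.08
eef_pos: [0.3429, -0.3001, 0.011]
eef_rot: [1.0, 0.01, 0.001, 0.001]
wrist_force: [-0.4, -0.2, 6.3]
finger_gap: 0.505
```

Emit:
arm_command(gripper=[0, 0, 0, 0, 0], offset=[[0, 0, -35], [0, 0, -70], [0, 0, -105], [13, -37, -105], [26, -74, -105]], turn=[[0, 0, 1], [0, 0, 1], [0, 0, 1], [0, 0, 1], [0, 0, 1]])

```text
clock: 3.5
eef_pos: [0.3686, -0.2268, 0.1181]
eef_rot: [1.0, -0.001, 0.004, 0.003]
wrist_force: [1.3, -0.3, -1.0]
finger_gap: 0.502
```

Emit:
arm_command(gripper=[0, 0, 0, 0, 0], offset=[[13, -37, 0], [27, -74, 0], [40, -111, 0], [53, -148, 0], [66, -185, 0]], turn=[[0, 0, 0], [0, 0, 0], [0, 0, 0], [0, 0, 0], [0, 0, 0]])

```text
clock: 3.92
eef_pos: [0.4349, -0.04, 0.1177]
eef_rot: [1.0, -0.001, 0.004, 0.003]
wrist_force: [0.5, 0.2, -1.4]
finger_gap: 0.502
```

Emit:
arm_command(gripper=[0, 0, 0, 0, 0], offset=[[13, -37, 0], [27, -74, 0], [40, -111, 0], [53, -148, 0], [66, -185, 0]], turn=[[0, 0, 0], [0, 0, 0], [0, 0, 0], [0, 0, 0], [0, 0, 0]])

```text
clock: 4.33
eef_pos: [0.5011, 0.1469, 0.117]
eef_rot: [1.0, -0.001, 0.004, 0.003]
wrist_force: [1.0, -0.9, -0.3]
finger_gap: 0.501
```

Emit:
arm_command(gripper=[0, 0, 0, 0, 0], offset=[[13, -37, 0], [27, -74, 0], [40, -111, 0], [53, -148, 0], [66, -183, 0]], turn=[[0, 0, 0], [0, 0, 0], [0, 0, 0], [0, 0, 0], [0, 0, 0]])

```text
clock: 4.75
eef_pos: [0.5672, 0.3319, 0.116]
eef_rot: [1.0, -0.0, 0.003, 0.003]
wrist_force: [-0.1, -0.1, -2.0]
finger_gap: 0.499
```

Emit:
arm_command(gripper=[0, 0, 0, 0, 0], offset=[[1, 5, 30], [1, 5, 60], [1, 5, 80], [1, 5, 90], [1, 5, 97]], turn=[[0, 0, 0], [0, 0, 0], [0, 0, 0], [0, 0, 0], [0, 0, 0]])

```text
clock: 5.17
eef_pos: [0.5679, 0.3259, 0.0171]
eef_rot: [1.0, -0.0, 0.002, 0.004]
wrist_force: [0.1, 1.1, -0.7]
finger_gap: 0.503
```

Emit:
arm_command(gripper=[0, 0, 0.8, 0.8, 0.8], offset=[[0, 0, 2.5], [0, 0, 3.5], [0, 0, 3.5], [0, 0, 3.5], [0, 0, 3.5]], turn=[[0, 0, 0], [0, 0, 0], [0, 0, 0], [0, 0, 0], [0, 0, 0]])

```text
clock: 5.58
eef_pos: [0.5686, 0.3261, 0.0147]
eef_rot: [1.0, -0.0, 0.003, 0.003]
wrist_force: [0.5, 0.3, 0.2]
finger_gap: 0.799
```

Emit:
arm_command(gripper=[0.8, 0.8, 0.8, 1, 1], offset=[[0, 0, -35], [0, 0, -70], [0, 0, -105], [-10, 39, -105], [-20, 78, -105]], turn=[[0, 0, 0], [0, 0, 0], [0, 0, 0], [0, 0, 0], [0, 0, 0]])

```text
clock: 6.0
eef_pos: [0.55, 0.2502, 0.1235]
eef_rot: [1.0, 0.001, 0.007, 0.002]
wrist_force: [0.2, -1.2, -1.1]
finger_gap: 0.998
```

Emit:
arm_command(gripper=[1, 1, 1, 1, 1], offset=[[-10, 39, 0], [-20, 78, 0], [-30, 117, 0], [-40, 156, 0], [-50, 195, 0]], turn=[[0, 0, 0], [0, 0, 0], [0, 0, 0], [0, 0, 0], [0, 0, 0]])

```text
clock: 6.42
eef_pos: [0.5, 0.0535, 0.1241]
eef_rot: [1.0, 0.001, 0.008, 0.002]
wrist_force: [-0.5, -1.4, -0.5]
finger_gap: 0.999
```

Emit:
arm_command(gripper=[1, 1, 1, 1, 1], offset=[[-10, 39, 0], [-20, 78, 0], [-30, 117, 0], [-40, 156, 0], [-49, 193, 0]], turn=[[0, 0, 0], [0, 0, 0], [0, 0, 0], [0, 0, 0], [0, 0, 0]])

```text
clock: 6.83
eef_pos: [0.4508, -0.1416, 0.1247]
eef_rot: [1.0, 0.001, 0.008, 0.002]
wrist_force: [0.6, -0.3, -0.3]
finger_gap: 1.0
```

Run:
```python
from h import *
p=ctrl.get_image("top");q=ctrl.get_image("scene")
for C in (cloud(p),cloud(q)):
    for n,c,z in(("jarB in block",(.568,.327),.070),("jarA",(.45,-.14),.066),("spA",(.4515,-.007),.056)):
        X=sel(C,c,.04,z-.008,z+.006); print(n,len(X),(np.median(X,0)*1000).round(1) if len(X) else'',circ(X) if len(X) else '')
cv2.imwrite("pics/a.png",cv2.resize(q["img"][80:360,90:480,::-1],None,fx=2,fy=2))
```

```text
jarB in block 196 [568.1 325.1  68.5] (array([568.3, 325.4]), 18.3)
jarA 0  
spA 185 [450.9  -5.8  54.6] (array([451.3,  -5.8]), 18.0)
jarB in block 266 [569.9 323.6  69.6] (array([568. , 323.6]), 19.2)
jarA 133 [ 452.  -139.4   65.9] (array([ 449.8, -141.9]), 19.8)
spA 143 [452.5  -7.2  56.1] (array([451. ,  -8.1]), 18.7)
```

View pics/a.png

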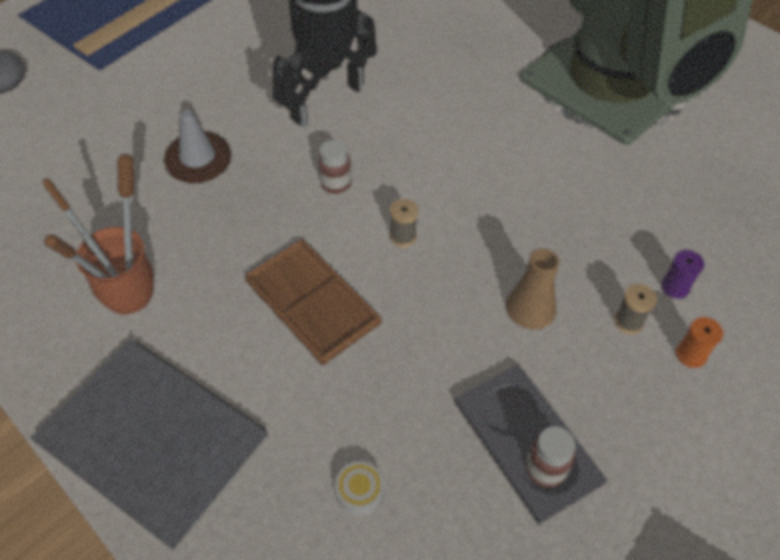

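The first jar stands in the right recess, at crop (552,457). Its top is at 69.6 mm, against 70 expected. The gripper hovers over jar A at crop (335,165). I'm descending on it while correcting a slight tool tilt.

Emit:
arm_command(gripper=[1, 1, 1, 1, 1], offset=[[-1, -2, 35], [-1, -2, 70], [-1, -2, 95], [-1, -2, 108], [-1, -2, 114]], turn=[[0.2, -0.9, 0], [0.2, -0.9, 0], [0.2, -0.9, 0], [0.2, -0.9, 0], [0.2, -0.9, 0]])

```text
clock: 7.35
eef_pos: [0.4507, -0.1416, 0.0089]
eef_rot: [1.0, -0.002, -0.001, 0.0]
wrist_force: [0.1, -0.5, 0.2]
finger_gap: 0.998
```

Emit:
arm_command(gripper=[0, 0, 0, 0, 0], offset=[[0, 0, 0], [0, 0, 0], [0, 0, 0], [0, 0, 0], [0, 0, 0]], turn=[[0, 0, 0], [0, 0, 0], [0, 0, 0], [0, 0, 0], [0, 0, 0]])

```text
clock: 7.77
eef_pos: [0.4516, -0.1416, 0.0102]
eef_rot: [1.0, -0.002, 0.0, 0.0]
wrist_force: [-0.6, 1.3, 5.6]
finger_gap: 0.504
```

Emit:
arm_command(gripper=[0, 0, 0, 0, 0], offset=[[0, 0, 0], [0, 0, 0], [0, 0, 0], [0, 0, 0], [0, 0, 0]], turn=[[0, 0, 0], [0, 0, 0], [0, 0, 0], [0, 0, 0], [0, 0, 0]])

```text
clock: 8.18
eef_pos: [0.4515, -0.1417, 0.0103]
eef_rot: [1.0, -0.002, 0.0, 0.0]
wrist_force: [0.3, 0.0, 0.6]
finger_gap: 0.504
```

Emit:
arm_command(gripper=[0, 0, 0, 0, 0], offset=[[0, 0, -35], [0, 0, -70], [0, 0, -100], [10, -39, -105], [19, -78, -105]], turn=[[0, 0, 0], [0, 0, 0], [0, 0, 0], [0, 0, 0], [0, 0, 0]])

```text
clock: 8.6
eef_pos: [0.4728, -0.0646, 0.1179]
eef_rot: [1.0, -0.004, 0.003, 0.001]
wrist_force: [1.0, -0.9, -2.0]
finger_gap: 0.505
```

Emit:
arm_command(gripper=[0, 0, 0, 0, 0], offset=[[10, -39, 0], [20, -78, 0], [29, -117, 0], [39, -156, 0], [49, -195, 0]], turn=[[0, 0, 0], [0, 0, 0], [0, 0, 0], [0, 0, 0], [0, 0, 0]])

```text
clock: 9.02
eef_pos: [0.5233, 0.1319, 0.1176]
eef_rot: [1.0, -0.004, 0.003, 0.001]
wrist_force: [1.2, -0.8, -1.4]
finger_gap: 0.501
```

Emit:
arm_command(gripper=[0, 0, 0, 0, 0], offset=[[10, -40, 0], [20, -80, 0], [30, -120, 0], [30, -123, 15], [30, -123, 45]], turn=[[0, 0, 0], [0, 0, 0], [0, 0, 0], [0, 0, 0], [0, 0, 0]])

```text
clock: 9.43
eef_pos: [0.5576, 0.2588, 0.0748]
eef_rot: [1.0, -0.002, 0.007, -0.001]
wrist_force: [0.6, -0.4, -2.0]
finger_gap: 0.506
```

Emit:
arm_command(gripper=[0, 0, 0, 0, 0], offset=[[-8, 3, 0], [-8, 3, 20], [-8, 3, 40], [-8, 3, 50], [-8, 3, 57]], turn=[[0, -0.8, 0], [0, -0.8, 0], [0, -0.8, 0], [0, -0.8, 0], [0, -0.8, 0]])

```text
clock: 9.85
eef_pos: [0.5496, 0.2552, 0.017]
eef_rot: [1.0, -0.003, -0.001, -0.0]
wrist_force: [-0.5, -0.2, -1.7]
finger_gap: 0.506
```

Emit:
arm_command(gripper=[0, 0, 0.8, 0.8, 0.8], offset=[[0, 0, 2], [0, 0, 3], [0, 0, 3], [0, 0, 3], [0, 0, 3]], turn=[[0, 0, 0], [0, 0, 0], [0, 0, 0], [0, 0, 0], [0, 0, 0]])

```text
clock: 10.27
eef_pos: [0.5503, 0.2555, 0.0151]
eef_rot: [1.0, -0.003, 0.0, -0.001]
wrist_force: [-0.3, 0.0, 0.2]
finger_gap: 0.802
```

Emit:
arm_command(gripper=[0.8, 0.8, 0.8, 1, 1], offset=[[0, 0, -35], [0, 0, -70], [0, 0, -105], [0, 0, -130], [-33, 18, -130]], turn=[[0, 0, 0], [0, 0, 0], [0, 0, 0], [0, 0, 0], [0, 0, 0]])

```text
clock: 10.68
eef_pos: [0.5264, 0.2417, 0.1527]
eef_rot: [1.0, -0.002, 0.01, -0.006]
wrist_force: [0.2, 0.4, 0.8]
finger_gap: 0.999
```

Emit:
arm_command(gripper=[1, 1, 1, 1, 1], offset=[[-33, 18, 0], [-66, 37, 0], [-99, 55, 0], [-99, 55, 0], [-99, 55, 0]], turn=[[0, 0, 0], [0, 0, 0], [0, 0, 0], [0, 0, 0], [0, 0, 0]])

```text
clock: 11.1
eef_pos: [0.4256, 0.1865, 0.1508]
eef_rot: [1.0, -0.003, 0.011, -0.006]
wrist_force: [1.6, 1.2, -0.0]
finger_gap: 0.999
```

Run:
```python
from h import *
p=ctrl.get_image("top");q=ctrl.get_image("scene")
A,B=cloud(p),cloud(q)
for C in (A,B):
    for n,c,z in(("jarB",(.568,.327),.070),("jarA",(.5495,.255),.07),("spB",(.348,.278),.056)):
        X=sel(C,c,.036,z-.008,z+.006); print(n,len(X),(np.median(X,0)*1000).round(1) if len(X) else'',circ(X) if len(X) else '')
# stand: fit taper axis, surface radius = 25-(z)*(14.5/80)
from scipy.optimize import least_squares
for C in (A,B):
    X=sel(C,(.561,-.309),.04,.018,.075)
    f=lambda s:np.hypot(X[:,0]-s[0],X[:,1]-s[1])-(.025-X[:,2]*.0145/.08)
    s=least_squares(f,[.561,-.309],loss="soft_l1",f_scale=.002);print("stand",s.x*1000,len(X),np.median(abs(s.fun))*1000)
    X=sel(C,(.42,.182),.05,.008,.06); g=lambda s:np.hypot(X[:,0]-s[0],X[:,1]-s[1])-(.032-X[:,2]*.015/.065)
    s=least_squares(g,[.42,.182],loss="soft_l1",f_scale=.002);print("cone",s.x*1000,len(X),np.median(abs(s.fun))*1000)
```

```text
jarB 196 [568.1 325.2  68.6] (array([568.7, 325.9]), 18.7)
jarA 192 [549.6 257.1  68.2] (array([549.9, 257.1]), 18.1)
spB 21 [335.1 273.6  55.5] (array([335.7, 273. ]), 10.2)
jarB 267 [570.3 323.6  69.8] (array([568.9, 322.8]), 18.8)
jarA 241 [551.4 255.1  69.8] (array([549.6, 254.3]), 18.6)
spB 179 [349.9 277.3  56.1] (array([348.3, 275.8]), 19.2)
stand [ 560.63741567 -309.41183634] 231 0.7136181690014578
cone [418.05046686 184.01764402] 242 0.4980579702766712
stand [ 560.77102945 -312.32585065] 252 1.0043007660307133
cone [417.44481953 180.35410534] 385 0.4951146425632297
```

Emit:
arm_command(gripper=[1, 1, 1, 1, 1], offset=[[-8, 4, 10], [-9, 5, 35], [-10, 5, 65], [-10, 5, 83], [-10, 5, 91]], turn=[[-0.7, -1.3, -0.3], [-0.7, -1.3, -0.3], [-0.7, -1.3, -0.3], [-0.7, -1.3, -0.3], [-0.7, -1.3, -0.3]])

```text
clock: 11.62
eef_pos: [0.4197, 0.1837, 0.0568]
eef_rot: [1.0, 0.0, -0.002, 0.001]
wrist_force: [-0.7, -0.5, 1.3]
finger_gap: 1.0
```

Emit:
arm_command(gripper=[1, 0, 0, 0, 0], offset=[[0, 0, 0], [0, 0, 0], [0, 0, 0], [0, 0, 0], [0, 0, 0]], turn=[[0, 0, 0], [0, 0, 0], [0, 0, 0], [0, 0, 0], [0, 0, 0]])

```text
clock: 12.03
eef_pos: [0.4204, 0.184, 0.0577]
eef_rot: [1.0, 0.0, -0.001, 0.001]
wrist_force: [-1.2, 0.1, 0.3]
finger_gap: 0.454
```

Emit:
arm_command(gripper=[0, 0, 0, 0, 0], offset=[[0, 0, 0], [0, 0, 0], [0, 0, 0], [0, 0, 0], [0, 0, 0]], turn=[[0, 0, 0], [0, 0, 0], [0, 0, 0], [0, 0, 0], [0, 0, 0]])

```text
clock: 12.45
eef_pos: [0.4206, 0.1841, 0.058]
eef_rot: [1.0, 0.0, -0.001, 0.0]
wrist_force: [-0.1, -0.8, 3.4]
finger_gap: 0.396
```

Emit:
arm_command(gripper=[0, 0, 0, 0, 0], offset=[[0, 0, -35], [0, 0, -70], [0, 0, -105], [11, 38, -110], [22, 76, -110]], turn=[[0, 0, 0], [0, 0, 0], [0, 0, 0], [0, 0, 0], [0, 0, 0]])

```text
clock: 12.87
eef_pos: [0.4446, 0.1091, 0.171]
eef_rot: [1.0, 0.003, 0.003, -0.0]
wrist_force: [1.4, 1.1, -0.9]
finger_gap: 0.393
```

Emit:
arm_command(gripper=[0, 0, 0, 0, 0], offset=[[11, 38, 0], [22, 76, 0], [32, 114, 0], [43, 152, 0], [54, 190, 0]], turn=[[0, 0, 0], [0, 0, 0], [0, 0, 0], [0, 0, 0], [0, 0, 0]])

```text
clock: 13.28
eef_pos: [0.4996, -0.0825, 0.1711]
eef_rot: [1.0, 0.003, 0.003, -0.0]
wrist_force: [-0.1, 0.2, -0.6]
finger_gap: 0.394
```

Emit:
arm_command(gripper=[0, 0, 0, 0, 0], offset=[[11, 38, 0], [22, 76, 0], [32, 114, 0], [43, 152, 0], [54, 190, 0]], turn=[[0, 0, 0], [0, 0, 0], [0, 0, 0], [0, 0, 0], [0, 0, 0]])

```text
clock: 13.7
eef_pos: [0.5545, -0.2742, 0.1708]
eef_rot: [1.0, 0.003, 0.002, -0.001]
wrist_force: [0.5, 0.4, -0.8]
finger_gap: 0.391
```

Emit:
arm_command(gripper=[0, 0, 0, 0, 0], offset=[[6, 35, 0], [6, 35, 0], [6, 35, 0], [6, 35, 0], [6, 35, 0]], turn=[[-0.1, -0.2, 0.3], [-0.1, -0.2, 0.3], [-0.1, -0.2, 0.3], [-0.1, -0.2, 0.3], [-0.1, -0.2, 0.3]])

```text
clock: 14.12
eef_pos: [0.5602, -0.3078, 0.1705]
eef_rot: [1.0, 0.0, 0.0, -0.0]
wrist_force: [-0.1, 1.2, -0.7]
finger_gap: 0.389
```

Run:
```python
from h import *
from scipy.optimize import least_squares
p=ctrl.get_image("top");q=ctrl.get_image("scene")
print(ctrl.observe()["eef_pos"],ctrl.observe()["eef_rot"])
for C in (cloud(p),cloud(q)):
    X=sel(C,(.561,-.31),.05,.118,.172)
    if len(X)<20: print(len(X));continue
    zb=.113 # underside
    g=lambda s:np.hypot(X[:,0]-s[0],X[:,1]-s[1])-(.032-(X[:,2]-zb)*.015/.065)
    s=least_squares(g,[.561,-.31],loss="soft_l1",f_scale=.002);print("cone",s.x*1000,len(X),np.median(abs(s.fun))*1000)
cv2.imwrite("pics/b.png",cv2.resize(q["img"][60:220,100:340,::-1],None,fx=3,fy=3))
```

```text
[ 0.56050969 -0.30766388  0.17096388] [9.99999643e-01 7.08386785e-04 4.61141744e-04 1.55366054e-05]
cone [ 560.24337455 -308.67968333] 341 0.5938137099242673
cone [ 560.00082023 -311.13270444] 424 0.8684899056671542
```

View pics/b.png

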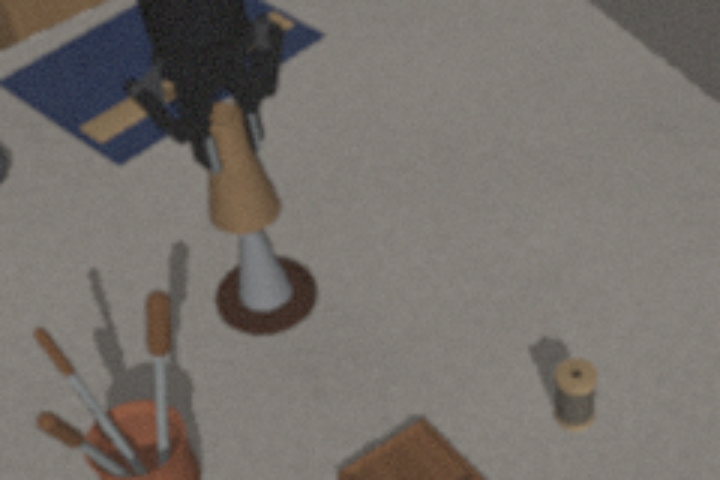

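The cone hangs upright over the taper, underside near crop (245,225), within about 1 mm of the stand's axis.

Emit:
arm_command(gripper=[0, 0, 0, 0, 0], offset=[[0.5, 1, 0], [0.5, 1, 20], [0.5, 1, 40], [0.5, 1, 60], [0.5, 1, 75]], turn=[[0, 0, 0], [0, 0, 0], [0, 0, 0], [0, 0, 0], [0, 0, 0]])

```text
clock: 14.63
eef_pos: [0.5606, -0.3075, 0.0948]
eef_rot: [1.0, 0.001, -0.0, -0.0]
wrist_force: [-0.6, 0.0, 0.1]
finger_gap: 0.39
```

Emit:
arm_command(gripper=[0, 0, 0, 0, 0], offset=[[0, 1, 6], [0, 1, 12], [0, 1, 18], [0, 1, 23], [0, 1, 25]], turn=[[0, 0, 0], [0, 0, 0], [0, 0, 0], [0, 0, 0], [0, 0, 0]])

```text
clock: 15.05
eef_pos: [0.5607, -0.3084, 0.0697]
eef_rot: [1.0, 0.001, 0.0, -0.0]
wrist_force: [0.4, 0.8, 0.3]
finger_gap: 0.39
```

Emit:
arm_command(gripper=[0, 0, 0.65, 0.65, 0.65], offset=[[0, 0, 1], [0, 0, 1], [0, 0, 1], [0, 0, 1], [0, 0, 1]], turn=[[0, 0, 0], [0, 0, 0], [0, 0, 0], [0, 0, 0], [0, 0, 0]])

```text
clock: 15.47
eef_pos: [0.5609, -0.3086, 0.0691]
eef_rot: [1.0, 0.001, 0.0, -0.0]
wrist_force: [-0.1, -0.3, -0.0]
finger_gap: 0.652
```

Run:
```python
from h import *
from scipy.optimize import least_squares
for n in("top","scene"):
    C=cloud(ctrl.get_image(n))
    X=sel(C,(.561,-.31),.045,.02,.07)
    g=lambda s:np.hypot(X[:,0]-s[0],X[:,1]-s[1])-(.032-(X[:,2]-s[2])*.015/.065)
    s=least_squares(g,[.561,-.31,.01],loss="soft_l1",f_scale=.002);print("cone",s.x*1000,len(X),np.median(abs(s.fun))*1000)
```

```text
cone [ 561.00693087 -308.8313462     8.71156908] 273 0.5346191617461755
cone [ 560.60979012 -311.88020199    9.49044566] 315 0.9683444628444393
```

Emit:
arm_command(gripper=[0.65, 0.65, 0.8, 1, 1], offset=[[0, 0, -30], [0, 0, -65], [0, 0, -90], [-14, -38, -90], [-28, -76, -90]], turn=[[0, 0, 0], [0, 0, 0], [0, 0, 0], [0, 0, 0], [0, 0, 0]])

```text
clock: 15.98
eef_pos: [0.534, -0.2337, 0.1611]
eef_rot: [1.0, -0.0, 0.003, 0.001]
wrist_force: [-0.4, 0.8, 0.2]
finger_gap: 0.996
```

Emit:
arm_command(gripper=[1, 1, 1, 1, 1], offset=[[-14, -38, 0], [-28, -76, 0], [-42, -114, 15], [-55, -150, 25], [-68, -187, 35]], turn=[[0, 0, 0], [0, 0, 0], [0, 0, 0], [0, 0, 0], [0, 0, 0]])

```text
clock: 16.4
eef_pos: [0.4652, -0.0453, 0.1252]
eef_rot: [1.0, -0.0, 0.003, 0.001]
wrist_force: [0.3, -0.5, -0.2]
finger_gap: 1.0
```

Emit:
arm_command(gripper=[1, 1, 1, 1, 1], offset=[[-14, -38, 0], [-14, -38, 0], [-14, -38, 0], [-14, -38, 0], [-14, -38, 0]], turn=[[0, 0, 0], [0, 0, 0], [0, 0, 0], [0, 0, 0], [0, 0, 0]])

```text
clock: 16.82
eef_pos: [0.4521, -0.0081, 0.1255]
eef_rot: [1.0, -0.001, 0.004, 0.001]
wrist_force: [-0.2, -0.4, -0.5]
finger_gap: 1.0
```

Emit:
arm_command(gripper=[1, 1, 1, 1, 1], offset=[[-1, -1, 35], [-1, -1, 70], [-1, -1, 90], [-1, -1, 101], [-1, -1, 105]], turn=[[0.1, -0.4, 0], [0.1, -0.4, 0], [0.1, -0.4, 0], [0.1, -0.4, 0], [0.1, -0.4, 0]])

```text
clock: 17.23
eef_pos: [0.4514, -0.0087, 0.0186]
eef_rot: [1.0, -0.002, -0.001, 0.0]
wrist_force: [0.8, 0.8, 0.6]
finger_gap: 1.003
```

Emit:
arm_command(gripper=[1, 0, 0, 0, 0], offset=[[0, 0, 0], [0, 0, 0], [0, 0, 0], [0, 0, 0], [0, 0, 0]], turn=[[0, 0, 0], [0, 0, 0], [0, 0, 0], [0, 0, 0], [0, 0, 0]])

```text
clock: 17.65
eef_pos: [0.452, -0.0088, 0.0193]
eef_rot: [1.0, -0.002, -0.0, 0.0]
wrist_force: [0.5, 0.9, 0.3]
finger_gap: 0.453
```

Emit:
arm_command(gripper=[0, 0, 0, 0, 0], offset=[[0, 0, 0], [0, 0, 0], [0, 0, 0], [0, 0, 0], [0, 0, 0]], turn=[[0, 0, 0], [0, 0, 0], [0, 0, 0], [0, 0, 0], [0, 0, 0]])

```text
clock: 18.07
eef_pos: [0.4521, -0.0087, 0.0196]
eef_rot: [1.0, -0.002, -0.0, 0.0]
wrist_force: [-0.4, 0.6, 2.2]
finger_gap: 0.409
```

Emit:
arm_command(gripper=[0, 0, 0, 0, 0], offset=[[0, 0, -30], [0, 0, -50], [38, 11, -50], [76, 22, -50], [114, 33, -50]], turn=[[0, 0, 0], [0, 0, 0], [0, 0, 0], [0, 0, 0], [0, 0, 0]])

```text
clock: 18.48
eef_pos: [0.5672, -0.0425, 0.0703]
eef_rot: [1.0, -0.002, 0.001, 0.0]
wrist_force: [0.4, 0.5, -0.1]
finger_gap: 0.416
```

Emit:
arm_command(gripper=[0, 0, 0, 0, 0], offset=[[37, 11, 0], [37, 11, 0], [37, 11, 15], [37, 11, 28], [37, 11, 38]], turn=[[0, 0, 0], [0, 0, 0], [0, 0, 0], [0, 0, 0], [0, 0, 0]])

```text
clock: 18.9
eef_pos: [0.6034, -0.0536, 0.0308]
eef_rot: [1.0, -0.002, -0.0, 0.0]
wrist_force: [0.2, 0.3, -0.3]
finger_gap: 0.409
```

Emit:
arm_command(gripper=[0, 0, 0.7, 0.7, 0.7], offset=[[0, 0, 4], [0, 0, 6], [0, 0, 6], [0, 0, 6], [0, 0, 6]], turn=[[0, 0, 0], [0, 0, 0], [0, 0, 0], [0, 0, 0], [0, 0, 0]])

```text
clock: 19.32
eef_pos: [0.6037, -0.0536, 0.0252]
eef_rot: [1.0, -0.002, -0.0, 0.0]
wrist_force: [-0.4, -0.2, -0.1]
finger_gap: 0.7
```

Emit:
arm_command(gripper=[0.7, 0.7, 0.7, 0.7, 0.7], offset=[[0, 0, -35], [0, 0, -70], [0, 0, -95], [-23, -30, -95], [-46, -60, -95]], turn=[[0, 0, 0], [0, 0, 0], [0, 0, 0], [0, 0, 0], [0, 0, 0]])

```text
clock: 19.73
eef_pos: [0.5598, 0.0063, 0.1226]
eef_rot: [1.0, -0.004, 0.003, 0.0]
wrist_force: [0.1, 0.8, -1.8]
finger_gap: 0.702
```

Emit:
arm_command(gripper=[0.7, 0.7, 0.7, 0.7, 0.7], offset=[[-23, -30, 0], [-46, -60, 0], [-69, -90, 0], [-93, -120, 0], [-116, -150, 0]], turn=[[0, 0, 0], [0, 0, 0], [0, 0, 0], [0, 0, 0], [0, 0, 0]])

```text
clock: 20.15
eef_pos: [0.4435, 0.1583, 0.1221]
eef_rot: [1.0, -0.004, 0.004, 0.0]
wrist_force: [0.1, 0.4, -0.2]
finger_gap: 0.699
```

Emit:
arm_command(gripper=[0.7, 0.7, 0.7, 0.7, 0.7], offset=[[-23, -30, 0], [-46, -60, 0], [-69, -90, 0], [-93, -120, 0], [-93, -120, 0]], turn=[[0, 0, 0], [0, 0, 0], [0, 0, 0], [0, 0, 0], [0, 0, 0]])

```text
clock: 20.57
eef_pos: [0.3479, 0.283, 0.1218]
eef_rot: [1.0, -0.001, 0.003, -0.001]
wrist_force: [-0.2, 0.9, 0.5]
finger_gap: 0.696
```

Emit:
arm_command(gripper=[0.7, 0.7, 0.7, 0.7, 0.7], offset=[[0, 5, 20], [0, 5, 55], [0, 5, 85], [0, 5, 98], [0, 5, 102]], turn=[[-0.1, -0.3, 0], [-0.1, -0.3, 0], [-0.1, -0.3, 0], [-0.1, -0.3, 0], [-0.1, -0.3, 0]])

```text
clock: 20.98
eef_pos: [0.3476, 0.2769, 0.0179]
eef_rot: [1.0, -0.001, -0.001, 0.001]
wrist_force: [-0.5, -0.2, -0.4]
finger_gap: 0.698
```

Emit:
arm_command(gripper=[0.7, 0, 0, 0, 0], offset=[[0, 0, 0], [0, 0, 0], [0, 0, 0], [0, 0, 0], [0, 0, 0]], turn=[[0, 0, 0], [0, 0, 0], [0, 0, 0], [0, 0, 0], [0, 0, 0]])

```text
clock: 21.4
eef_pos: [0.3486, 0.2774, 0.019]
eef_rot: [1.0, -0.001, 0.0, 0.0]
wrist_force: [0.8, -1.5, 4.6]
finger_gap: 0.413
```

Emit:
arm_command(gripper=[0, 0, 0, 0, 0], offset=[[0, 0, 0], [0, 0, 0], [0, 0, 0], [0, 0, 0], [0, 0, 0]], turn=[[0, 0, 0], [0, 0, 0], [0, 0, 0], [0, 0, 0], [0, 0, 0]])

```text
clock: 21.82
eef_pos: [0.3485, 0.2774, 0.0191]
eef_rot: [1.0, -0.001, 0.0, 0.0]
wrist_force: [0.9, 0.2, 1.6]
finger_gap: 0.409
```

Emit:
arm_command(gripper=[0, 0, 0, 0, 0], offset=[[0, 0, -35], [0, 0, -65], [29, 28, -65], [58, 56, -65], [87, 84, -65]], turn=[[0, 0, 0], [0, 0, 0], [0, 0, 0], [0, 0, 0], [0, 0, 0]])

```text
clock: 22.23
eef_pos: [0.4361, 0.1929, 0.0849]
eef_rot: [1.0, 0.001, 0.001, 0.0]
wrist_force: [1.2, 0.8, -0.3]
finger_gap: 0.413
```

Emit:
arm_command(gripper=[0, 0, 0, 0, 0], offset=[[29, 28, 0], [58, 56, 0], [87, 84, 0], [116, 112, 0], [145, 140, 0]], turn=[[0, 0, 0], [0, 0, 0], [0, 0, 0], [0, 0, 0], [0, 0, 0]])

```text
clock: 22.65
eef_pos: [0.5821, 0.0513, 0.0848]
eef_rot: [1.0, 0.0, 0.0, 0.0]
wrist_force: [0.9, 0.5, -0.7]
finger_gap: 0.415
```

Emit:
arm_command(gripper=[0, 0, 0, 0, 0], offset=[[28, 28, 0], [28, 28, 0], [28, 28, 20], [28, 28, 38], [28, 28, 45]], turn=[[0, 0, 0], [0, 0, 0], [0, 0, 0], [0, 0, 0], [0, 0, 0]])

```text
clock: 23.07
eef_pos: [0.6083, 0.023, 0.0371]
eef_rot: [1.0, -0.0, -0.002, 0.0]
wrist_force: [-0.3, -0.8, -1.4]
finger_gap: 0.412
```

Position is good; the floor contact height is a TCP z of 24 mm.

Emit:
arm_command(gripper=[0, 0, 0, 0, 0], offset=[[0, 0, 6], [0, 0, 10], [0, 0, 12], [0, 0, 12.5], [0, 0, 12.5]], turn=[[0, 0, 0], [0, 0, 0], [0, 0, 0], [0, 0, 0], [0, 0, 0]])

```text
clock: 23.48
eef_pos: [0.6087, 0.0232, 0.0251]
eef_rot: [1.0, 0.0, -0.001, 0.0]
wrist_force: [0.3, 0.2, -0.7]
finger_gap: 0.411
```

Emit:
arm_command(gripper=[0.7, 0.7, 0.7, 0.7, 0.7], offset=[[0, 0, 0], [0, 0, 0], [0, 0, 0], [0, 0, -20], [0, 0, -50]], turn=[[0, 0, 0], [0, 0, 0], [0, 0, 0], [0, 0, 0], [0, 0, 0]])

```text
clock: 23.9
eef_pos: [0.6066, 0.0232, 0.0731]
eef_rot: [1.0, 0.0, -0.005, 0.0]
wrist_force: [0.5, 0.1, 0.5]
finger_gap: 0.699
```

Emit:
arm_command(gripper=[0.7, 0.7, 0.7, 0.7, 0.7], offset=[[0, 0, -35], [0, 0, -70], [-40, 0, -80], [-80, 0, -80], [-120, 0, -80]], turn=[[0, 0, 0], [0, 0, 0], [0, 0, 0], [0, 0, 0], [0, 0, 0]])

```text
clock: 24.32
eef_pos: [0.4868, 0.0232, 0.1555]
eef_rot: [1.0, 0.0, -0.003, 0.0]
wrist_force: [-0.6, -0.1, 1.0]
finger_gap: 0.696
```

Emit:
arm_command(gripper=[0.7, 0.7, 0.7, 0.7, 0.7], offset=[[-40, 0, 0], [-80, 0, 0], [-120, 0, 0], [-150, 0, 0], [-150, 0, 0]], turn=[[0, 0, 0], [0, 0, 0], [0, 0, 0], [0, 0, 0], [0, 0, 0]])

```text
clock: 24.73
eef_pos: [0.3299, 0.023, 0.156]
eef_rot: [1.0, 0.0, -0.006, 0.0]
wrist_force: [-0.5, -0.4, 0.7]
finger_gap: 0.698
```

Run:
```python
from h import *
q={n:ctrl.get_image(n) for n in("top","scene")}
for n in q:
    C=cloud(q[n])
    for m,c,z in(("jarB",(.568,.327),.070),("jarA",(.5495,.255),.07),("spA",(.603,-.053),.061),("spB",(.609,.025),.061),("cone",(.561,-.311),.11)):
        X=sel(C,c,.034,z-.008,z+.006); print(n,m,len(X),(np.median(X,0)*1000).round(1) if len(X) else'',circ(X) if len(X)>3 else '')
cv2.imwrite("pics/c.png",cv2.resize(q["scene"]["img"][80:360,90:480,::-1],None,fx=2,fy=2))
```

```text
top jarB 196 [568.1 325.1  68.2] (array([568.6, 325.6]), 18.4)
top jarA 197 [549.6 257.   68.6] (array([549.7, 256.7]), 18.5)
top spA 188 [602.7 -49.7  59.5] (array([602.1, -50.2]), 18.0)
top spB 189 [607.9  25.2  59.6] (array([608.6,  25.8]), 18.2)
top cone 92 [ 560.9 -307.4  108.7] (array([ 560.8, -308.3]), 17.0)
scene jarB 265 [569.6 323.3  69.9] (array([568.6, 323.1]), 18.5)
scene jarA 238 [551.5 254.9  69.8] (array([550.2, 254.8]), 18.7)
scene spA 158 [603.3 -50.8  61. ] (array([601.1, -52.4]), 18.8)
scene spB 177 [609.6  24.4  60.8] (array([608.4,  23.3]), 18.8)
scene cone 87 [ 561.8 -311.1  108.6] (array([ 561.2, -312.7]), 18.8)
```

View pics/c.png

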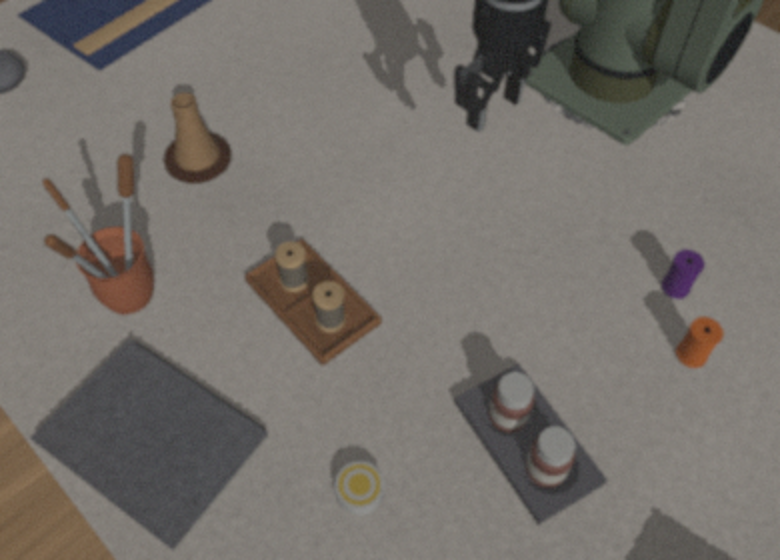

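The picture shows everything in place: spools at crop (291,265) and (328,305), one in each bay; jars at (512,400) and (552,457); and the cone on its stand at (196,140). The gripper is clear of everything, and the heights match.

```bash
python3 -c "
from rig import ctrl
print(ctrl.close_job())"
```

```text
the job is handed in; nothing more can be done
None
```

The table is tidied and the job is handed in at about 25 s on the robot's clock, out of 141 s. The hand-in reported no verdict, so success rests on my last depth checks and picture:

- **Spools:** one stands upright in each tray bay. Their tops are at about 60–61 mm, against 61 mm expected.
- **Jars:** one stands in each recess of the grey block, within about 3 mm of its centre. Their tops are at about 68–70 mm, against 70 mm expected. Neither was tipped.
- **Cone:** it sits on the stand base, within about 1 mm of the axis. Its fitted underside is at about 9 mm, against 10 mm expected.
- **Brush pot and tape measure:** they look unmoved in the last picture. I did not re-measure their positions.
- **Robot:** the gripper is clear of everything.

The two cameras differed steadily by 1–4 mm, mostly in y, so I used their average for the targets. No check failed.

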